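# Feel a jig slide for its tight spot

## Robot

A 6-joint arm with a two-finger parallel gripper is mounted at the origin on the work surface. World frame = base frame: x ahead of the robot, y to its left, z up, the work surface at z = 0. Lengths are in mm, angles in degrees, forces in N, time in s.
With the tool pointing down it reaches from about 350 to 800 mm from the base axis. Payload 7.3 kg.
Tool frame: the origin (TCP) lies on the centre line of the jaws, within the pads' length; the fingertips stand 11 mm ahead of it and the grasp point (between the pads) lies 8 mm behind it; z points along the fingers, x is the direction in which the jaws open and shut, and the axes are right-handed (so a half turn about z gives the same grasp; the last joint's range is limited). The gripper opens to 85 mm and grips with 20 to 120 N. Pads are 22 mm wide; open, the fingers measure 114 mm over their backs; the gripper's body (76 mm by 85 mm) begins 54 mm behind the grasp point. The pads swing forward as they close: fully open they stand 13 mm farther back than shut.
Start: joints at [58.384, 19.595, 87.324, -0, 73.075, -8.365], TCP at [207.233, 482.388, 242.322] pointing down, gripper open.
Joint ranges: [-145.02, 145.02], [-44.19, 115.74], [2.07, 154.8], [-57.11, 237.11], [16.16, 152.29], [-177.93, 177.93]. Speed limits (degrees/s): [147.25, 147.25, 180, 180, 180, 180].

## Interface

Orientations are given as a 3x3 rotation matrix whose columns are the frame's x, y, z axes.
In Python, from workcell import get_state, read_camera, job gives the robot as it stands. The module is installed in compiled form; this text tells all that it offers.
- The arm moves only by the tool send_rows, never from a script. Its argument "commands" is text: rows parted by semicolons, each of 5 numbers parted by spaces: the shift along the world's x, y, z in mm, then the turn about the world's z in rad, then the opening, from 0 (shut) to 1 (fully open). A call has exactly 5 rows; each row shifts and turns the pose as measured when the row begins; what a row does not reach is not made up. A row lasts 1/10 s, in which the tool goes at most 50 mm and 8.59 degrees, less where a joint would pass 70% of its speed; a pose out of reach is approached as far as the arm can. A call with a gripper value outside its range is refused whole. The fingers move at their own pace and stop on an object; "newtons" is the grip in N (left out, the last holds). Time passes only in rows, so rows that do not move let the fingers close, or fill a call up. It gives the time, the measured TCP pose, the force and the opening at its end, in the units of the state.
- get_state(): the state, without advancing time (a new reading comes with each control period).
- read_camera(name): name is "side" or "top"; returns a dict with "color" (480x640x3 uint8, red, green, blue), "range_z" (480x640 float32, mm along the optical axis (not along the pixel's ray), 0 where there is no reading), "intrinsics" (3x3 intrinsics, pixels), "eye" and "attitude" of the camera in the world. Camera axes: x right, y up, looking along -z (the intrinsics and any distortion apply to the point x, -y, -z); pixel columns grow to the right and rows downward; lengths in mm; the calibration is good to about 2 mm. A picture is of the moment at which its call begins.
- job.close_job(): hands the job in, once; it reports no verdict.
The state is a dict: "time": time; "joint_pos": joint angles; "qvel": joint speeds; "joint_torque": joint torques, N m; "position": TCP position; "tool_rot": TCP orientation; "contact_force": force on the tool from outside, world axes, zero at the start; "torque": the same for the moment, N m; "gripper_width": opening from 0.0 (shut) to 1.0 (fully open).
Only numpy, scipy, OpenCV 4.12 (cv2) and the standard library are available. Lean on these libraries where they do the work, as an engineer would, in place of code of your own. Each camera call takes 0.05 s, during which the arm holds its last target.

## Task

Feel out the slide of the sawing jig: take its carriage by the black knob and stroke it slowly through its whole travel, first until it gently presses the bumper of the green stop, then back until it gently presses the bumper of the red stop, feeling for the one stretch where it drags. Then leave the carriage standing in the middle of that tight spot, let go of it, and leave everything else on the bench where it is.

Things in the scene. Friction and masses are not known exactly. Their poses are not given: they have to be found in the camera images.
- bed: fixed plywood board 200 x 540 x 18 mm on the bench that carries the slide; origin at the centre of its underside; its y axis is the direction of the slide's travel, z up
- rail: steel rail 26 x 530 x 16 mm along the middle of the bed, fixed. Hidden in it is one tight spot: over 24 mm of carriage travel (and a ramp of 8 mm at each side) carriage and rail press and rub on each other: 7 to 14 N to push, 2 to 3 N elsewhere. Its middle is where the carriage's origin is between -50 and +100 mm along the bed's y axis. It holds a released carriage in place
- carriage: aluminium carriage, 80 mm across by 90 mm along the rail, sliding along the bed's y axis; origin midway between its ends, on the bed's top; its 12 mm plate lies 22 to 34 mm above that. A wooden fence stands along its +x edge, 29 to 39 mm from the middle, up to 56 mm above the origin. Mass 0.4 to 0.9 kg. It starts in the -y half of the bed
- knob (a point): point to grip on the carriage: on the axis of the upright round black knob, 23 mm below its top. The knob is 26 mm in diameter, its foot 40 and its top 86 mm above the bed's top, at the middle of the carriage (straight above its origin)
- stop_green: green stop across the rail, fixed, 70 x 30 (along the rail) x 38 mm; origin under its centre on the bed's top. A black sprung bumper pin sticks out of it towards the carriage, 28 mm up; the carriage meets it when their origins are 72 mm apart, and it then yields 1 mm per 5 N, 6 mm at most. Green may be at either end of the rail
- stop_red: red stop block, like the green one in all but its colour, at the other end of the rail
- offcut: loose wooden offcut 32 x 75 x 18 mm lying on the bed beside the rail (-x side); origin under its centre; to be left alone
- pencil: loose yellow pencil 120 mm long, 8 mm thick, lying on the bed beside the rail (+x side); origin under its centre; to be left alone
- pine_block: loose pine block 150 x 80 x 30 mm on the bench; to be left alone
- chisel: loose blue-handled tool on the bench; to be left alone
- hammer: loose hammer on the bench; to be left alone
- try_square: loose try square with a wooden stock and a steel blade on the bench; to be left alone

How it is judged:
By the outcome, as a careful person would: the job done as asked, in the order asked, and still so for the second after the job is handed in, with the robot touching nothing.
It also fails if it takes over 72 s, if anything falls off the work surface, if the arm or the gripper's body presses on something with over 40 N, if the wrist force passes 120 N, or if a joint passes its speed limit or range.

## Working session

There is one attempt and no reset: what is moved stays moved. The work goes in short steps, Python scripts to look and compute and a tool call to move; the robot and the scene stay as the last step left them, time stands still between calls to the robot, and variables do not carry over. Pictures are saved under pics/ and viewed, and the job is handed in when it is done.

Besides the shell and the picture viewer there is one more tool, called by a JSON object that holds its "name" and its "arguments". send_rows: Moves the arm, as the interface text tells. Its arguments: {"type":"object","properties":{"commands":{"type":"string"},"newtons":{"type":"number"}},"required":["commands"]}

```bash
mkdir -p pics; python3 - <<'E'
from workcell import get_state, read_camera
import cv2,numpy as np,pickle
print(get_state())
d={}
for n in("side","top"):
    c=read_camera(n); d[n]=c
    cv2.imwrite(f"pics/{n}0.png",c["color"][:,:,::-1])
    print(n,c["intrinsics"],c["eye"],c["attitude"],c.keys())
pickle.dump(d,open("cams0.pkl","wb"))
E
```

```text
{'time': 0.0, 'joint_pos': array([ 5.83827896e+01,  1.96369080e+01,  8.73775840e+01,  1.55912868e-03,
        7.30740483e+01, -8.36427617e+00]), 'qvel': array([ 0.0158314 ,  0.079843  , -0.02518826,  0.04879601, -0.04308689,
       -0.01872178]), 'joint_torque': array([ 1.03316561e-03, -4.33671069e+01, -2.46010977e+01,  3.33307969e-05,
        8.07416334e-03, -1.32836487e-05]), 'position': array([207.02739062, 482.04115817, 241.61951789]), 'tool_rot': array([[ 3.94797571e-01,  9.18767754e-01, -8.32288795e-04],
       [ 9.18766865e-01, -3.94798369e-01, -1.30229733e-03],
       [-1.52509505e-03, -2.50535542e-04, -9.99998806e-01]]), 'contact_force': array([-0.34993028,  0.50724366,  0.60881226]), 'torque': array([-0.01138573, -0.00271841, -0.01420858]), 'gripper_width': 1.0006291620765104}
side [[458.96123432   0.         316.30878236]
 [  0.         458.96123432 232.86772188]
 [  0.           0.           1.        ]] [ 168.90650789 -762.72548231  892.61368046] [[ 0.91933141  0.28519587 -0.27109605]
 [-0.39326606  0.64302484 -0.65716122]
 [-0.01309817  0.71076183  0.70331079]] dict_keys(['color', 'range_z', 'intrinsics', 'eye', 'attitude'])
top [[472.97505938   0.         322.76510789]
 [  0.         472.97505938 237.43575691]
 [  0.           0.           1.        ]] [ 297.61791248   -2.41740909 1135.59148182] [[-3.90563016e-06  9.86909050e-01 -1.61277793e-01]
 [-9.99961029e-01 -1.42767034e-03 -8.71214365e-03]
 [-8.82834494e-03  1.61271474e-01  9.86870595e-01]] dict_keys(['color', 'range_z', 'intrinsics', 'eye', 'attitude'])
```

View pics/side0.png

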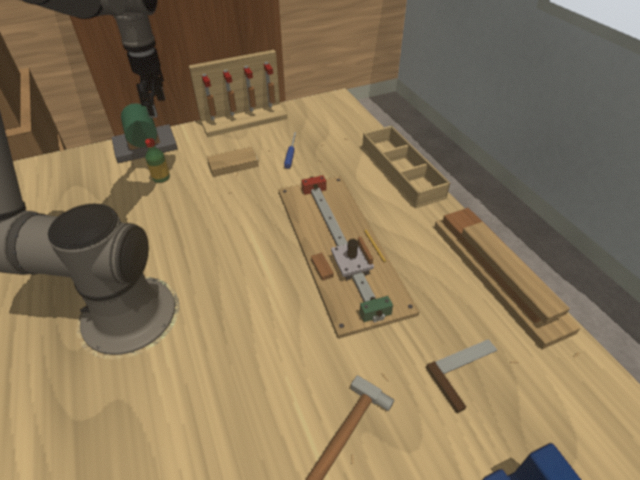

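View pics/top0.png

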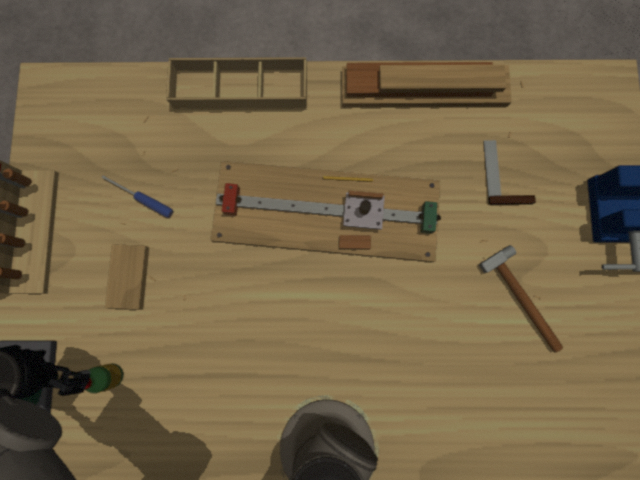

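The top view shows the carriage with its knob at about (364,208), the green stop at (429,217) and the red stop at (231,199). In the side view the knob is at (353,250). Green is at the -y end. Next I measure by masks and rays.

```bash
cat > h.py <<'E'
import numpy as np,cv2
def ray(c,u,v):
    K=c["intrinsics"]; d=np.array([(u-K[0,2])/K[0,0],-(v-K[1,2])/K[1,1],-1.0])
    return np.array(c["eye"]),np.array(c["attitude"])@d
def onplane(c,u,v,z):
    e,d=ray(c,u,v); return e+d*(z-e[2])/d[2]
def tri(c1,p1,c2,p2):
    e1,d1=ray(c1,*p1); e2,d2=ray(c2,*p2)
    s=np.linalg.lstsq(np.c_[d1,-d2],e2-e1,rcond=None)[0]
    a=e1+s[0]*d1;b=e2+s[1]*d2
    return (a+b)/2,np.linalg.norm(a-b)
def pts(c,m):
    v,u=np.nonzero(m&(c["range_z"]>0)); K=c["intrinsics"];z=c["range_z"][v,u]
    P=np.c_[(u-K[0,2])/K[0,0]*z,-(v-K[1,2])/K[1,1]*z,-z]
    return P@np.array(c["attitude"]).T+c["eye"],u,v
def blob(m,roi):
    k=np.zeros(m.shape,bool);x0,y0,x1,y1=roi;k[y0:y1,x0:x1]=1
    n,l,s,ce=cv2.connectedComponentsWithStats((m&k).astype(np.uint8))
    i=1+np.argmax(s[1:,4]);return l==i,ce[i],s[i]
E
python3 - <<'E'
from h import *
import pickle
d=pickle.load(open("cams0.pkl","rb"))
rois={"top":dict(g=(410,190,450,245),r=(210,175,250,220),k=(345,190,385,225)),"side":dict(g=(350,290,400,325),r=(295,170,335,200),k=(335,230,370,265))}
for n in d:
    c=d[n];hsv=cv2.cvtColor(c["color"],cv2.COLOR_RGB2HSV);H,S,V=[hsv[...,i].astype(int) for i in range(3)]
    M=dict(g=(H>40)&(H<90)&(S>70),r=((H<6)|(H>172))&(S>150),k=V<60)
    for k in M:
        m,ce,s=blob(M[k],rois[n][k]); P,u,v=pts(c,m)
        hi=P[P[:,2]>np.percentile(P[:,2],60)] 
        print(n,k,ce.round(1),s,"P med",np.median(P,0).round(1),"zmax",np.percentile(P[:,2],[5,50,95]).round(1),"top mean",hi.mean(0).round(1))
    x=cv2.resize(c["color"][150:330,200:460] if n=="top" else c["color"][160:340,260:420],None,fx=3,fy=3,interpolation=cv2.INTER_CUBIC)
    cv2.imwrite(f"pics/{n}_z.png",x[:,:,::-1])
E
```

```text
side g [386.8 312. ] [385 311   5   3   6] P med [ 545.4 -257.4   31.2] zmax [28.2 31.2 36.3] top mean [ 542.7 -257.4   35.7]
side r [313.2 180.8] [303 177  22   9  94] P med [567.9 221.7  55.8] zmax [52.7 55.8 59.1] top mean [567.2 221.1  57.8]
side k [351.9 248.6] [348 240   9  17 117] P med [535.3 -96.2  90.2] zmax [ 66.6  90.2 105.3] top mean [537.4 -93.6 102.5]
top g [429.5 216.3] [422 202  16  30 316] P med [ 524.1 -240.8   56.1] zmax [52.3 56.1 59.1] top mean [ 524.8 -240.8   57.8]
top r [229.5 197.7] [223 184  14  29 269] P med [569.  225.8  55.9] zmax [52.4 55.9 59.3] top mean [570.1 225.1  57.9]
top k [364.3 207.2] [359 200  12  15 123] P med [534.8 -86.6 103. ] zmax [ 71.5 103.  106.7] top mean [538.7 -87.4 105.3]
```

```bash
ls pics
```

```text
side0.png
side_z.png
top0.png
top_z.png
```

View pics/top_z.png

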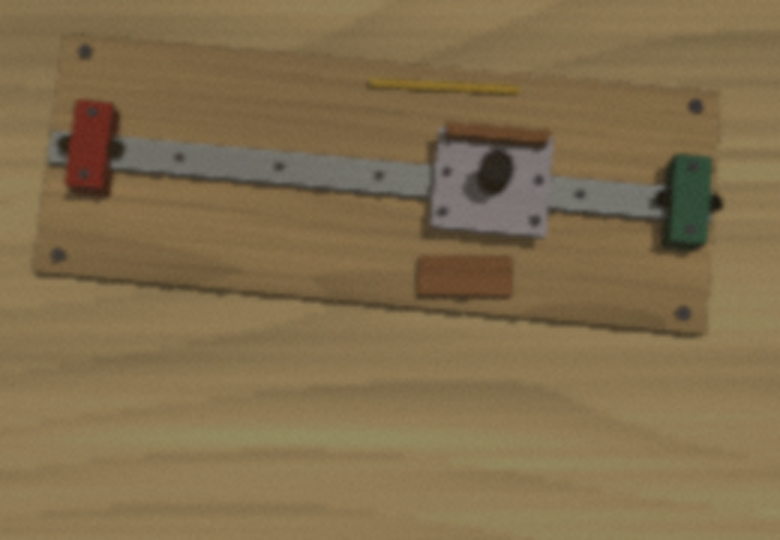

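View pics/side_z.png

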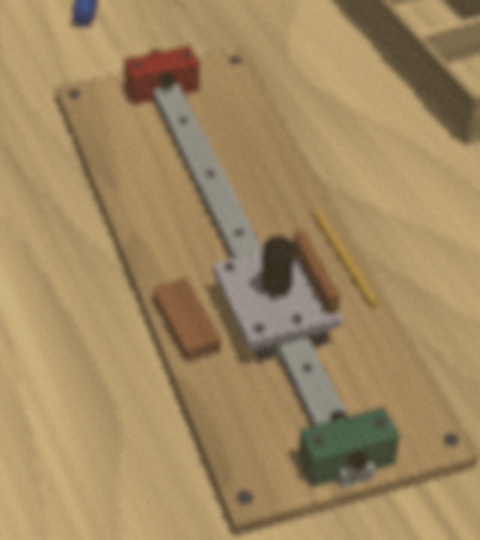

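The zooms show the fence on the far (+x) side, the red stop at zoom (93,147) and the green stop at (690,200), with four bed screws at the corners. I fit the axis from the screws, stops and knob.

```bash
python3 - <<'E'
from h import *
import pickle
d=pickle.load(open("cams0.pkl","rb"));t,s=d["top"],d["side"]
st=[(85,52),(696,106),(58,255),(683,313)]
ss=[(235,60),(451,440),(74,94),(245,497)]
Q=[]
for a,b in zip(st,ss):
    ut=((a[0]+.5)/3-.5+200,(a[1]+.5)/3-.5+150);us=((b[0]+.5)/3-.5+260,(b[1]+.5)/3-.5+160)
    q=onplane(t,*ut,18);q2=onplane(s,*us,18);Q.append((q+q2)/2);print(q.round(1),q2.round(1),tri(t,ut,s,us)[0].round(1))
ctr=np.mean(Q,0);ax=(Q[0]+Q[2]-Q[1]-Q[3]);print("ctr",ctr,"ang",np.degrees(np.arctan2(ax[0],ax[1])))
# knob top points, per view
for n,c in d.items():
    hsv=cv2.cvtColor(c["color"],cv2.COLOR_RGB2HSV)
    m=np.zeros((480,640),bool)
    x0,y0,x1,y1=(345,190,385,225) if n=="top" else (335,230,370,265)
    m[y0:y1,x0:x1]=1
    P,u,v=pts(c,m);k=P[:,2]>99
    print(n,k.sum(),P[k].mean(0).round(1),((P[k].min(0)+P[k].max(0))/2).round(1),"px",u[k].mean(),v[k].mean(), onplane(c,u[k].mean(),v[k].mean(),104).round(1))
    # stops: top-face by depth
    for name,R in dict(g=(410,195,450,245) if n=="top" else (350,290,402,325),r=(210,175,250,220) if n=="top" else (295,170,335,200)).items():
        m[:]=0;x0,y0,x1,y1=R;m[y0:y1,x0:x1]=1
        P,u,v=pts(c,m);k=(P[:,2]>52)&(P[:,2]<62);print(n,name,k.sum(),P[k].mean(0).round(1))
E
```

```text
[656.1 240.4  18. ] [658.  240.7  18. ] [656.8 240.2  18.5]
[ 609.2 -257.6   18. ] [ 609.7 -257.1   18. ] [ 609.1 -257.5   18.7]
[487.4 256.6  18. ] [488.6 256.8  18. ] [487.9 256.4  18.4]
[ 440. -241.   18.] [ 441.2 -240.2   18. ] [ 440.3 -240.9   19.2]
ctr [ 5.48767789e+02 -1.46883210e-01  1.80000000e+01] ang 5.45373136417536
side 76 [539.9 -89.6 103.8] [540.1 -88.9 103.5] px 352.5657894736842 242.0921052631579 [539.8 -89.8 104. ]
side g 376 [ 525.  -243.4   55.9]
side r 174 [571.1 225.1  55.8]
top 99 [539.2 -87.9 104.1] [538.6 -87.6 104. ] px 365.1010101010101 205.1010101010101 [539.2 -87.9 104. ]
top g 401 [ 524.5 -241.1   56. ]
top r 387 [569.1 227.3  55.8]
```

```bash
python3 - <<'E'
from h import *
import pickle
d=pickle.load(open("cams0.pkl","rb"))
a=np.array([207,482.]);b=np.array([539.5,-88.5]);L=np.linalg.norm(b-a);w=(b-a)/L
for n,c in d.items():
    P,u,v=pts(c,np.ones((480,640),bool));q=P[:,:2]-a;s=q@w;l=np.abs(q@[-w[1],w[0]])
    for lo in range(-50,650,100):
        k=(s>lo)&(s<lo+100)&(l<100)&(P[:,2]<700);print(n,lo,k.sum(),np.sort(P[k][:,2])[-5:].round())
E
```

```text
side -50 4663 [540. 540. 541. 541. 541.]
side 50 1837 [571. 573. 573. 573. 575.]
side 150 1465 [5. 5. 5. 5. 6.]
side 250 1618 [5. 6. 6. 6. 6.]
side 350 1821 [22. 22. 22. 22. 23.]
side 450 2063 [37. 37. 37. 37. 37.]
side 550 1955 [ 74.  77.  77. 104. 105.]
top -50 7216 [470. 470. 470. 472. 472.]
top 50 4928 [628. 629. 629. 629. 630.]
top 150 3556 [6. 6. 7. 7. 7.]
top 250 3478 [6. 7. 7. 7. 8.]
top 350 3492 [23. 23. 24. 24. 24.]
top 450 3493 [38. 38. 38. 39. 39.]
top 550 3543 [103. 103. 105. 106. 107.]
```

The path is clear; the tall points at the start are the arm itself.

{"name": "send_rows", "arguments": {"commands": "24 -42 0 0.1 1;24 -42 0 0.1 1;24 -42 0 0.1 1;24 -42 0 0 1;24 -42 0 0 1", "newtons": 40}}

```text
time: 0.6
position: [326.1, 268.9, 239.3]
tool_rot: [[0.082, 0.997, -0.003], [0.997, -0.082, -0.002], [-0.003, -0.003, -1.0]]
contact_force: [0.7, 0.2, 0.2]
gripper_width: 0.997
```

{"name": "send_rows", "arguments": {"commands": "24 -42 0 0 1;24 -42 0 0 1;24 -42 0 0 1;24 -42 0 0 1;24 -42 0 0 1"}}

```text
time: 1.1
position: [447.6, 50.1, 238.9]
tool_rot: [[0.082, 0.997, -0.004], [0.997, -0.082, -0.002], [-0.002, -0.003, -1.0]]
contact_force: [0.8, 0.6, 0.0]
gripper_width: 0.998
```

{"name": "send_rows", "arguments": {"commands": "24 -36 0 -0.013 1;24 -36 0 0 1;24 -36 0 0 1;18 -28 0 0 1;0 0 -40 0 1"}}

```text
time: 1.6
position: [544.6, -99.4, 201.0]
tool_rot: [[0.102, 0.995, 0.005], [0.995, -0.102, -0.006], [-0.005, 0.006, -1.0]]
contact_force: [1.3, 0.5, -1.1]
gripper_width: 0.997
```

{"name": "send_rows", "arguments": {"commands": "-4 9 -20 0.006 1;0 0 -15 0 1;0 0 0 0 1;0 0 0 0 1;0 0 0 0 1"}}

```text
time: 2.1
position: [537.6, -91.3, 158.8]
tool_rot: [[0.1, 0.995, -0.006], [0.995, -0.1, -0.002], [-0.003, -0.006, -1.0]]
contact_force: [0.1, -0.2, 0.5]
gripper_width: 0.999
```

```bash
python3 - <<'E'
from h import *
from workcell import *
s=get_state();print(s["position"],s["tool_rot"])
for n,R in dict(side=(300,150,460,330),top=(280,130,440,290)).items():
    c=read_camera(n);x=c["color"][R[1]:R[3],R[0]:R[2]]
    cv2.imwrite(f"pics/{n}1.png",cv2.resize(x,None,fx=3,fy=3)[:,:,::-1])
E
```

```text
[537.62972863 -91.3105119  158.78502827] [[ 0.09982901  0.99498577 -0.00612251]
 [ 0.9950009  -0.09984355 -0.00211468]
 [-0.00271537 -0.00588079 -0.99997902]]
```

View pics/side1.png

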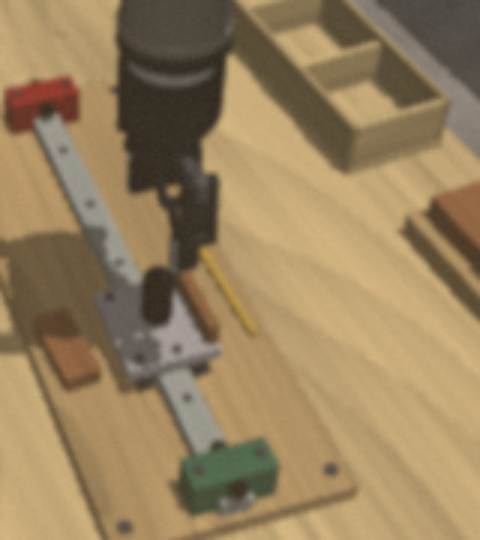

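{"name": "send_rows", "arguments": {"commands": "1 1 -25 -0.004 1;1 1 -25 0 1;0 0 -20 0 1;0 0 -10 0 1;0 0 0 0 1"}}

```text
time: 2.7
position: [543.3, -89.9, 82.1]
tool_rot: [[0.103, 0.995, 0.006], [0.995, -0.103, -0.006], [-0.005, 0.007, -1.0]]
contact_force: [0.2, 0.5, 0.5]
gripper_width: 0.999
```

The picture shows the open gripper above and over the knob (crop 158,295), nothing touched, and the scene unchanged.

{"name": "send_rows", "arguments": {"commands": "-3 1 -8 0.006 1;0 0 0 0 1;0 0 0 0 1;0 0 0 0 1;0 0 0 0 1"}}

```text
time: 3.2
position: [542.1, -89.4, 77.1]
tool_rot: [[0.097, 0.995, 0.012], [0.995, -0.097, -0.008], [-0.007, 0.013, -1.0]]
contact_force: [-0.1, 0.5, -0.3]
gripper_width: 1.003
```

{"name": "send_rows", "arguments": {"commands": "-2 0.5 -3 0 1;0 0 0 0 0.2;0 0 0 0 0.1;0 0 0 0 0;0 0 0 0 0", "newtons": 40}}

```text
time: 3.7
position: [540.2, -88.9, 74.4]
tool_rot: [[0.097, 0.995, 0.013], [0.995, -0.097, -0.008], [-0.006, 0.014, -1.0]]
contact_force: [0.2, 6.0, 2.4]
gripper_width: 0.331
```

{"name": "send_rows", "arguments": {"commands": "0 0 0 0 0;0 0 0 0 0;0 0 0 0 0;0 0 0 0 0;0 0 0 0 0"}}

```text
time: 4.2
position: [540.2, -88.8, 74.6]
tool_rot: [[0.097, 0.995, 0.013], [0.995, -0.097, -0.007], [-0.006, 0.014, -1.0]]
contact_force: [0.0, 0.7, -0.2]
gripper_width: 0.296
```

Gripped (25 mm wide). Stroke towards green.

{"name": "send_rows", "arguments": {"commands": "-0.3 -3 0 0 0;-0.3 -3 0 0 0;-0.3 -3 0 0 0;-0.3 -3 0 0 0;-0.3 -3 0 0 0"}}

```text
time: 4.7
position: [538.8, -103.8, 74.6]
tool_rot: [[0.097, 0.995, 0.013], [0.995, -0.097, -0.006], [-0.005, 0.014, -1.0]]
contact_force: [-0.2, 2.9, 1.2]
gripper_width: 0.292
```

{"name": "send_rows", "arguments": {"commands": "-0.3 -3 0 0 0;-0.3 -3 0 0 0;-0.3 -3 0 0 0;-0.3 -3 0 0 0;-0.3 -3 0 0 0"}}

```text
time: 5.2
position: [537.2, -120.3, 74.6]
tool_rot: [[0.097, 0.995, 0.014], [0.995, -0.097, -0.006], [-0.005, 0.014, -1.0]]
contact_force: [-0.1, 2.6, 0.4]
gripper_width: 0.297
```

{"name": "send_rows", "arguments": {"commands": "-0.3 -3 0 0 0;-0.3 -3 0 0 0;-0.3 -3 0 0 0;-0.3 -3 0 0 0;-0.3 -3 0 0 0"}}

```text
time: 5.7
position: [535.6, -136.7, 74.6]
tool_rot: [[0.097, 0.995, 0.014], [0.995, -0.097, -0.006], [-0.005, 0.014, -1.0]]
contact_force: [0.9, 2.2, 0.9]
gripper_width: 0.294
```

{"name": "send_rows", "arguments": {"commands": "-0.3 -3 0 0 0;-0.3 -3 0 0 0;-0.3 -3 0 0 0;-0.3 -3 0 0 0;-0.3 -3 0 0 0"}}

```text
time: 6.2
position: [534.0, -153.1, 74.6]
tool_rot: [[0.097, 0.995, 0.014], [0.995, -0.097, -0.006], [-0.005, 0.014, -1.0]]
contact_force: [0.7, 2.5, 0.5]
gripper_width: 0.299
```

{"name": "send_rows", "arguments": {"commands": "-0.2 -2 0 0 0;-0.2 -2 0 0 0;-0.2 -2 0 0 0;-0.1 -1 0 0 0;-0.1 -1 0 0 0"}}

```text
time: 6.7
position: [533.2, -162.1, 74.6]
tool_rot: [[0.097, 0.995, 0.014], [0.995, -0.097, -0.006], [-0.005, 0.015, -1.0]]
contact_force: [1.3, 1.8, 0.9]
gripper_width: 0.288
```

{"name": "send_rows", "arguments": {"commands": "-0.1 -1 0 0 0;-0.1 -1 0 0 0;-0.1 -1 0 0 0;-0.1 -1 0 0 0;-0.1 -1 0 0 0"}}

```text
time: 7.2
position: [532.6, -167.4, 74.6]
tool_rot: [[0.097, 0.995, 0.014], [0.995, -0.097, -0.006], [-0.005, 0.014, -1.0]]
contact_force: [0.9, 2.8, 0.5]
gripper_width: 0.289
```

{"name": "send_rows", "arguments": {"commands": "-0.1 -0.8 0 0 0;-0.1 -0.8 0 0 0;-0.1 -0.8 0 0 0;-0.1 -0.8 0 0 0;0 0 0 0 0"}}

```text
time: 7.7
position: [532.3, -170.6, 74.6]
tool_rot: [[0.097, 0.995, 0.014], [0.995, -0.097, -0.006], [-0.004, 0.015, -1.0]]
contact_force: [1.3, 1.1, 1.1]
gripper_width: 0.292
```

{"name": "send_rows", "arguments": {"commands": "-0.1 -0.6 0 0 0;-0.1 -0.6 0 0 0;-0.1 -0.6 0 0 0;-0.1 -0.6 0 0 0;-0.1 -0.6 0 0 0"}}

```text
time: 8.2
position: [532.3, -170.9, 74.6]
tool_rot: [[0.097, 0.995, 0.015], [0.995, -0.097, -0.002], [-0.001, 0.015, -1.0]]
contact_force: [2.3, 6.6, 1.5]
gripper_width: 0.293
```

{"name": "send_rows", "arguments": {"commands": "-0.1 -1 0 0 0;-0.1 -1.2 0 0 0;-0.1 -1.4 0 0 0;-0.1 -1.4 0 0 0;-0.1 -1.4 0 0 0"}}

```text
time: 8.7
position: [532.2, -171.9, 74.6]
tool_rot: [[0.095, 0.995, 0.014], [0.995, -0.095, 0.004], [0.006, 0.014, -1.0]]
contact_force: [2.4, 11.0, 2.0]
gripper_width: 0.291
```

{"name": "send_rows", "arguments": {"commands": "-0.1 -1.6 0 0 0;-0.1 -1.6 0 0 0;-0.1 -1.6 0 0 0;-0.1 -1.6 0 0 0;-0.1 -1.6 0 0 0"}}

```text
time: 9.2
position: [532.2, -172.2, 74.5]
tool_rot: [[0.091, 0.996, 0.013], [0.996, -0.091, 0.013], [0.014, 0.012, -1.0]]
contact_force: [2.4, 11.8, 2.3]
gripper_width: 0.295
```

```bash
cat > look.py <<'E'
import sys
from h import *
from workcell import *
tag=sys.argv[1]
for n,R in dict(side=(280,150,440,330),top=(200,150,460,290)).items():
    c=read_camera(n);x=c["color"][R[1]:R[3],R[0]:R[2]]
    cv2.imwrite(f"pics/{n}{tag}.png",cv2.resize(x,None,fx=3,fy=3)[:,:,::-1])
s=get_state();a=np.radians(5.45);p=s["position"]
print(s["time"],p.round(2),"s",round((p[0]-548.6)*np.sin(a)+p[1]*np.cos(a),2),"lat",round((p[0]-548.6)*np.cos(a)-p[1]*np.sin(a),2),s["contact_force"].round(1),s["torque"].round(2))
E
python3 look.py g
```

```text
9.3 [ 532.21 -172.16   74.54] s -172.94 lat 0.03 [ 1.1 11.2  1.8] [ 0.43 -0.22 -0.1 ]
```

View pics/sideg.png

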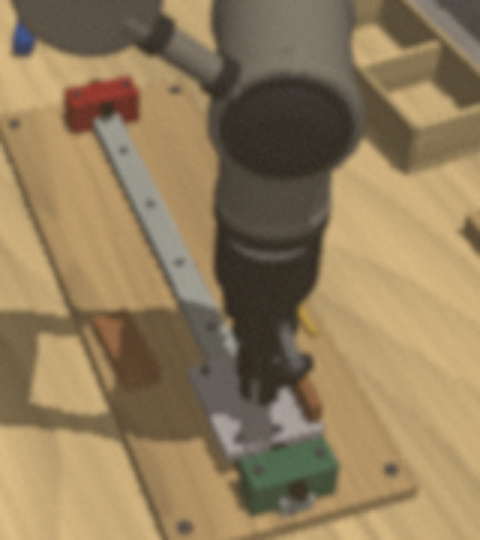

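The side view shows the carriage up against the green stop at crop (285,465) and the gripper holding the knob. I now stroke towards red.

{"name": "send_rows", "arguments": {"commands": "0.3 3 0 0 0;0.4 4 0 0 0;0.4 4 0 0 0;0.4 4 0 0 0;0.4 4 0 0 0"}}

```text
time: 9.8
position: [533.8, -155.6, 74.5]
tool_rot: [[0.09, 0.996, 0.013], [0.996, -0.09, 0.006], [0.007, 0.013, -1.0]]
contact_force: [0.2, -2.4, -0.7]
gripper_width: 0.298
```

{"name": "send_rows", "arguments": {"commands": "0.4 4 0 0 0;0.4 4 0 0 0;0.4 4 0 0 0;0.4 4 0 0 0;0.4 4 0 0 0"}}

```text
time: 10.3
position: [535.9, -134.2, 74.5]
tool_rot: [[0.091, 0.996, 0.013], [0.996, -0.091, 0.006], [0.007, 0.013, -1.0]]
contact_force: [-0.2, -2.3, 0.6]
gripper_width: 0.295
```

{"name": "send_rows", "arguments": {"commands": "0.4 4 0 0 0;0.4 4 0 0 0;0.4 4 0 0 0;0.4 4 0 0 0;0.4 4 0 0 0"}}

```text
time: 10.8
position: [538.0, -112.2, 74.5]
tool_rot: [[0.09, 0.996, 0.013], [0.996, -0.091, 0.006], [0.007, 0.012, -1.0]]
contact_force: [-0.6, -2.2, 1.3]
gripper_width: 0.292
```

{"name": "send_rows", "arguments": {"commands": "0.4 4 0 0 0;0.4 4 0 0 0;0.4 4 0 0 0;0.4 4 0 0 0;0.4 4 0 0 0"}}

```text
time: 11.3
position: [540.1, -90.4, 74.5]
tool_rot: [[0.091, 0.996, 0.013], [0.996, -0.091, 0.006], [0.007, 0.012, -1.0]]
contact_force: [0.1, -1.9, -0.4]
gripper_width: 0.292
```

{"name": "send_rows", "arguments": {"commands": "0.3 3 0 0 0;0.3 3 0 0 0;0.3 3 0 0 0;0.3 3 0 0 0;0.3 3 0 0 0"}}

```text
time: 11.8
position: [541.7, -73.9, 74.5]
tool_rot: [[0.09, 0.996, 0.013], [0.996, -0.09, 0.006], [0.007, 0.012, -1.0]]
contact_force: [-0.3, -2.1, 0.0]
gripper_width: 0.294
```

{"name": "send_rows", "arguments": {"commands": "0.2 2 0 0 0;0.2 2 0 0 0;0.2 2 0 0 0;0.2 2 0 0 0;0.2 2 0 0 0"}}

```text
time: 12.3
position: [542.7, -62.9, 74.5]
tool_rot: [[0.09, 0.996, 0.013], [0.996, -0.09, 0.006], [0.007, 0.012, -1.0]]
contact_force: [-0.4, -1.3, 0.0]
gripper_width: 0.293
```

{"name": "send_rows", "arguments": {"commands": "0.2 2 0 0 0;0.2 2 0 0 0;0.2 2 0 0 0;0.2 2 0 0 0;0.2 2 0 0 0"}}

```text
time: 12.8
position: [543.8, -52.1, 74.5]
tool_rot: [[0.09, 0.996, 0.012], [0.996, -0.09, 0.006], [0.007, 0.012, -1.0]]
contact_force: [0.3, -2.8, 0.5]
gripper_width: 0.292
```

{"name": "send_rows", "arguments": {"commands": "0.2 2 0 0 0;0.2 2 0 0 0;0.2 2 0 0 0;0.2 2 0 0 0;0.2 2 0 0 0"}}

```text
time: 13.3
position: [544.9, -41.2, 74.5]
tool_rot: [[0.09, 0.996, 0.012], [0.996, -0.09, 0.006], [0.007, 0.012, -1.0]]
contact_force: [-1.1, -1.9, 0.2]
gripper_width: 0.296
```

{"name": "send_rows", "arguments": {"commands": "0.2 2 0 0 0;0.2 2 0 0 0;0.2 2 0 0 0;0.2 2 0 0 0;0.2 2 0 0 0"}}

```text
time: 13.8
position: [545.9, -30.2, 74.5]
tool_rot: [[0.09, 0.996, 0.012], [0.996, -0.09, 0.006], [0.007, 0.012, -1.0]]
contact_force: [-0.2, -1.6, -0.1]
gripper_width: 0.296
```

{"name": "send_rows", "arguments": {"commands": "0.2 2 0 0 0;0.2 2 0 0 0;0.2 2 0 0 0;0.2 2 0 0 0;0.2 2 0 0 0"}}

```text
time: 14.3
position: [546.9, -19.3, 74.5]
tool_rot: [[0.09, 0.996, 0.012], [0.996, -0.09, 0.006], [0.007, 0.012, -1.0]]
contact_force: [0.1, -2.7, -0.7]
gripper_width: 0.297
```

{"name": "send_rows", "arguments": {"commands": "0.2 2 0 0 0;0.2 2 0 0 0;0.2 2 0 0 0;0.2 2 0 0 0;0.2 2 0 0 0"}}

```text
time: 14.8
position: [548.0, -8.4, 74.5]
tool_rot: [[0.09, 0.996, 0.012], [0.996, -0.09, 0.006], [0.007, 0.011, -1.0]]
contact_force: [-1.1, -1.9, 0.7]
gripper_width: 0.291
```

{"name": "send_rows", "arguments": {"commands": "0.2 2 0 0 0;0.2 2 0 0 0;0.2 2 0 0 0;0.2 2 0 0 0;0.2 2 0 0 0"}}

```text
time: 15.3
position: [549.0, 2.5, 74.5]
tool_rot: [[0.09, 0.996, 0.012], [0.996, -0.09, 0.006], [0.007, 0.011, -1.0]]
contact_force: [0.4, -2.1, -0.0]
gripper_width: 0.299
```

{"name": "send_rows", "arguments": {"commands": "0.2 2 0 0 0;0.2 2 0 0 0;0.2 2 0 0 0;0.2 2 0 0 0;0.2 2 0 0 0"}}

```text
time: 15.8
position: [550.1, 13.4, 74.5]
tool_rot: [[0.09, 0.996, 0.012], [0.996, -0.09, 0.006], [0.007, 0.011, -1.0]]
contact_force: [-0.1, -1.6, 0.6]
gripper_width: 0.293
```

{"name": "send_rows", "arguments": {"commands": "0.2 2 0 0 0;0.2 2 0 0 0;0.2 2 0 0 0;0.2 2 0 0 0;0.2 2 0 0 0"}}

```text
time: 16.3
position: [551.1, 24.3, 74.5]
tool_rot: [[0.09, 0.996, 0.012], [0.996, -0.09, 0.006], [0.007, 0.011, -1.0]]
contact_force: [0.1, -2.8, -0.4]
gripper_width: 0.294
```

{"name": "send_rows", "arguments": {"commands": "0.2 2 0 0 0;0.2 2 0 0 0;0.2 2 0 0 0;0.2 2 0 0 0;0.2 2 0 0 0"}}

```text
time: 16.8
position: [552.2, 35.1, 74.5]
tool_rot: [[0.09, 0.996, 0.012], [0.996, -0.09, 0.006], [0.007, 0.011, -1.0]]
contact_force: [-0.7, -5.5, 0.1]
gripper_width: 0.293
```

{"name": "send_rows", "arguments": {"commands": "0.2 2 0 0 0;0.2 2 0 0 0;0.2 2 0 0 0;0.2 2 0 0 0;0.2 2 0 0 0"}}

```text
time: 17.3
position: [552.8, 41.9, 74.5]
tool_rot: [[0.091, 0.996, 0.01], [0.996, -0.091, 0.0], [0.001, 0.01, -1.0]]
contact_force: [-0.3, -8.4, 0.6]
gripper_width: 0.293
```

{"name": "send_rows", "arguments": {"commands": "0.2 2 0 0 0;0.2 2 0 0 0;0.2 2 0 0 0;0.2 2 0 0 0;0.2 2 0 0 0"}}

```text
time: 17.8
position: [553.4, 48.3, 74.5]
tool_rot: [[0.093, 0.996, 0.009], [0.996, -0.093, -0.004], [-0.003, 0.009, -1.0]]
contact_force: [-1.8, -7.4, 0.9]
gripper_width: 0.297
```

{"name": "send_rows", "arguments": {"commands": "0.2 2 0 0 0;0.2 2 0 0 0;0.2 2 0 0 0;0.2 2 0 0 0;0.2 2 0 0 0"}}

```text
time: 18.3
position: [554.1, 55.1, 74.5]
tool_rot: [[0.096, 0.995, 0.007], [0.995, -0.096, -0.007], [-0.006, 0.008, -1.0]]
contact_force: [-1.0, -7.9, 1.4]
gripper_width: 0.29
```

{"name": "send_rows", "arguments": {"commands": "0.2 2 0 0 0;0.2 2 0 0 0;0.2 2 0 0 0;0.2 2 0 0 0;0.2 2 0 0 0"}}

```text
time: 18.8
position: [554.8, 62.4, 74.6]
tool_rot: [[0.098, 0.995, 0.006], [0.995, -0.098, -0.008], [-0.008, 0.007, -1.0]]
contact_force: [-0.9, -7.0, 0.3]
gripper_width: 0.295
```

{"name": "send_rows", "arguments": {"commands": "0.2 2 0 0 0;0.2 2 0 0 0;0.2 2 0 0 0;0.2 2 0 0 0;0.2 2 0 0 0"}}

```text
time: 19.3
position: [555.5, 70.7, 74.5]
tool_rot: [[0.1, 0.995, 0.005], [0.995, -0.1, -0.009], [-0.008, 0.006, -1.0]]
contact_force: [-0.5, -4.5, 0.5]
gripper_width: 0.297
```

{"name": "send_rows", "arguments": {"commands": "0.2 2 0 0 0;0.2 2 0 0 0;0.2 2 0 0 0;0.2 2 0 0 0;0.2 2 0 0 0"}}

```text
time: 19.8
position: [556.7, 82.6, 74.5]
tool_rot: [[0.1, 0.995, 0.006], [0.995, -0.1, -0.006], [-0.006, 0.006, -1.0]]
contact_force: [-0.2, -2.6, -0.6]
gripper_width: 0.291
```

The tight spot feels to run from y≈35 to 70, with its middle near 52. On to red.

{"name": "send_rows", "arguments": {"commands": "0.3 3 0 0 0;0.3 3 0 0 0;0.3 3 0 0 0;0.3 3 0 0 0;0.3 3 0 0 0"}}

```text
time: 20.3
position: [558.3, 99.1, 74.5]
tool_rot: [[0.1, 0.995, 0.006], [0.995, -0.1, -0.006], [-0.005, 0.006, -1.0]]
contact_force: [-0.7, -0.9, 0.4]
gripper_width: 0.296
```

{"name": "send_rows", "arguments": {"commands": "0.3 3 0 0 0;0.3 3 0 0 0;0.3 3 0 0 0;0.3 3 0 0 0;0.3 3 0 0 0"}}

```text
time: 20.8
position: [559.9, 115.6, 74.5]
tool_rot: [[0.1, 0.995, 0.005], [0.995, -0.1, -0.006], [-0.005, 0.006, -1.0]]
contact_force: [-1.1, -3.3, 0.1]
gripper_width: 0.295
```

{"name": "send_rows", "arguments": {"commands": "0.3 3 0 0 0;0.3 3 0 0 0;0.3 3 0 0 0;0.3 3 0 0 0;0.3 3 0 0 0"}}

```text
time: 21.3
position: [561.4, 131.9, 74.5]
tool_rot: [[0.1, 0.995, 0.005], [0.995, -0.1, -0.006], [-0.005, 0.006, -1.0]]
contact_force: [-1.6, -2.5, 1.1]
gripper_width: 0.291
```

{"name": "send_rows", "arguments": {"commands": "0.2 2 0 0 0;0.2 2 0 0 0;0.2 2 0 0 0;0.1 1.5 0 0 0;0.1 1 0 0 0"}}

```text
time: 21.8
position: [562.4, 141.5, 74.5]
tool_rot: [[0.1, 0.995, 0.005], [0.995, -0.1, -0.006], [-0.005, 0.006, -1.0]]
contact_force: [0.0, -2.1, 0.7]
gripper_width: 0.29
```

{"name": "send_rows", "arguments": {"commands": "0.1 1 0 0 0;0.1 1 0 0 0;0.1 1 0 0 0;0.1 1 0 0 0;0.1 1 0 0 0"}}

```text
time: 22.3
position: [562.9, 146.7, 74.5]
tool_rot: [[0.1, 0.995, 0.005], [0.995, -0.1, -0.006], [-0.005, 0.006, -1.0]]
contact_force: [0.1, -2.2, 0.7]
gripper_width: 0.296
```

{"name": "send_rows", "arguments": {"commands": "0.1 1 0 0 0;0.1 1 0 0 0;0.1 1 0 0 0;0.1 1 0 0 0;0.1 1 0 0 0"}}

```text
time: 22.8
position: [563.4, 152.2, 74.5]
tool_rot: [[0.1, 0.995, 0.005], [0.995, -0.1, -0.006], [-0.005, 0.006, -1.0]]
contact_force: [-1.2, -2.1, 1.2]
gripper_width: 0.299
```

{"name": "send_rows", "arguments": {"commands": "0.1 1 0 0 0;0.1 1 0 0 0;0.1 1 0 0 0;0.1 1 0 0 0;0.1 1 0 0 0"}}

```text
time: 23.3
position: [563.9, 157.6, 74.5]
tool_rot: [[0.1, 0.995, 0.005], [0.995, -0.1, -0.006], [-0.005, 0.006, -1.0]]
contact_force: [-0.7, -3.7, 0.5]
gripper_width: 0.295
```

{"name": "send_rows", "arguments": {"commands": "0.1 1 0 0 0;0.1 1.2 0 0 0;0.1 1.4 0 0 0;0.1 1.4 0 0 0;0.1 1.4 0 0 0"}}

```text
time: 23.8
position: [564.1, 159.1, 74.5]
tool_rot: [[0.101, 0.995, 0.003], [0.995, -0.101, -0.013], [-0.013, 0.004, -1.0]]
contact_force: [-0.8, -9.0, 1.3]
gripper_width: 0.291
```

{"name": "send_rows", "arguments": {"commands": "0.1 1.6 0 0 0;0.1 1.6 0 0 0;0.1 1.6 0 0 0;0.1 1.6 0 0 0;0.1 1.6 0 0 0"}}

```text
time: 24.3
position: [564.1, 159.4, 74.5]
tool_rot: [[0.106, 0.994, -0.001], [0.994, -0.106, -0.022], [-0.022, 0.001, -1.0]]
contact_force: [-1.6, -11.9, 1.8]
gripper_width: 0.295
```

```bash
python3 look.py r
```

```text
24.4 [564.08 159.42  74.51] s 160.17 lat 0.27 [ -0.9 -10.5   1.4] [-0.04 -0.1   0.02]
```

View pics/topr.png

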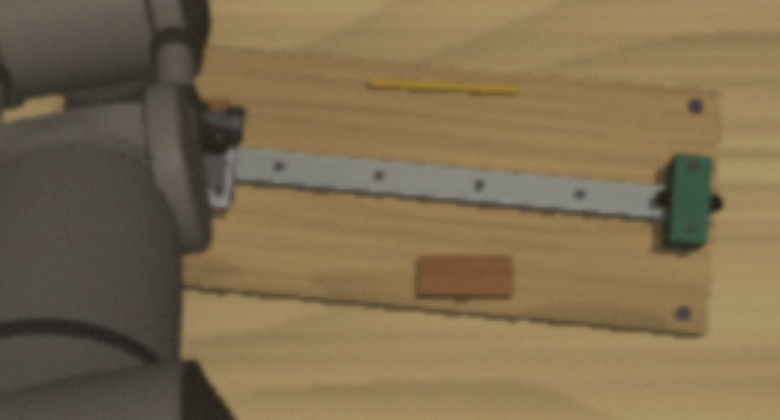

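View pics/sider.png

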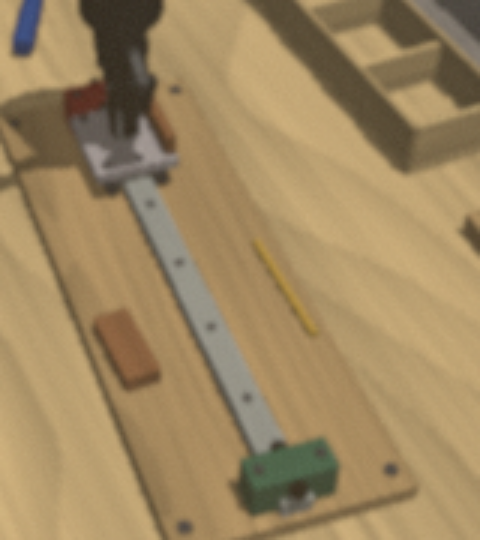

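The pictures show the carriage at the red stop, with the offcut and pencil untouched. Back towards the tight spot.

{"name": "send_rows", "arguments": {"commands": "-0.3 -3 0 0 0;-0.4 -4 0 0 0;-0.4 -4 0 0 0;-0.4 -4 0 0 0;-0.4 -4 0 0 0"}}

```text
time: 24.9
position: [562.5, 142.6, 74.5]
tool_rot: [[0.108, 0.994, 0.0], [0.994, -0.108, -0.016], [-0.016, 0.002, -1.0]]
contact_force: [0.0, 1.4, -1.3]
gripper_width: 0.294
```

{"name": "send_rows", "arguments": {"commands": "-0.4 -4 0 0 0;-0.4 -4 0 0 0;-0.4 -4 0 0 0;-0.4 -4 0 0 0;-0.4 -4 0 0 0"}}

```text
time: 25.4
position: [560.4, 121.1, 74.5]
tool_rot: [[0.108, 0.994, 0.0], [0.994, -0.108, -0.015], [-0.015, 0.002, -1.0]]
contact_force: [0.2, 2.8, -1.1]
gripper_width: 0.295
```

{"name": "send_rows", "arguments": {"commands": "-0.4 -4 0 0 0;-0.4 -4 0 0 0;-0.4 -4 0 0 0;-0.3 -3 0 0 0;-0.3 -3 0 0 0"}}

```text
time: 25.9
position: [558.5, 101.2, 74.5]
tool_rot: [[0.108, 0.994, 0.0], [0.994, -0.108, -0.015], [-0.015, 0.002, -1.0]]
contact_force: [0.9, 1.5, -1.5]
gripper_width: 0.297
```

{"name": "send_rows", "arguments": {"commands": "-0.2 -2 0 0 0;-0.2 -2 0 0 0;-0.2 -2 0 0 0;-0.2 -2 0 0 0;-0.2 -2 0 0 0"}}

```text
time: 26.4
position: [557.4, 90.3, 74.5]
tool_rot: [[0.108, 0.994, 0.001], [0.994, -0.108, -0.015], [-0.015, 0.002, -1.0]]
contact_force: [1.3, 2.4, -1.0]
gripper_width: 0.293
```

{"name": "send_rows", "arguments": {"commands": "-0.2 -2 0 0 0;-0.2 -2 0 0 0;-0.2 -2 0 0 0;-0.2 -2 0 0 0;-0.2 -2 0 0 0"}}

```text
time: 26.9
position: [556.4, 79.4, 74.5]
tool_rot: [[0.108, 0.994, 0.001], [0.994, -0.108, -0.015], [-0.015, 0.002, -1.0]]
contact_force: [0.9, 2.2, -0.8]
gripper_width: 0.293
```

{"name": "send_rows", "arguments": {"commands": "0 0 0 0 0;0 0 0 0 0;-0.2 -2 0 0 0;-0.2 -2 0 0 0;-0.2 -2 0 0 0"}}

```text
time: 27.4
position: [555.8, 73.2, 74.5]
tool_rot: [[0.108, 0.994, 0.001], [0.994, -0.108, -0.015], [-0.015, 0.002, -1.0]]
contact_force: [1.2, 5.7, -0.6]
gripper_width: 0.296
```

{"name": "send_rows", "arguments": {"commands": "0 0 0 0 0;0 0 0 0 0;-0.2 -2 0 0 0;-0.2 -2 0 0 0;-0.2 -2 0 0 0"}}

```text
time: 27.9
position: [555.4, 69.1, 74.5]
tool_rot: [[0.108, 0.994, 0.002], [0.994, -0.108, -0.012], [-0.011, 0.003, -1.0]]
contact_force: [2.4, 8.2, -1.2]
gripper_width: 0.295
```

{"name": "send_rows", "arguments": {"commands": "0 0 0 0 0;0 0 0 0 0;-0.2 -2 0 0 0;-0.2 -2 0 0 0;-0.2 -2 0 0 0"}}

```text
time: 28.4
position: [555.1, 65.2, 74.5]
tool_rot: [[0.107, 0.994, 0.003], [0.994, -0.107, -0.009], [-0.009, 0.004, -1.0]]
contact_force: [2.4, 7.5, -1.9]
gripper_width: 0.292
```

{"name": "send_rows", "arguments": {"commands": "0 0 0 0 0;0 0 0 0 0;-0.2 -2 0 0 0;-0.2 -2 0 0 0;-0.2 -2 0 0 0"}}

```text
time: 28.9
position: [554.6, 61.2, 74.5]
tool_rot: [[0.106, 0.994, 0.004], [0.994, -0.106, -0.006], [-0.006, 0.004, -1.0]]
contact_force: [1.7, 7.4, -1.9]
gripper_width: 0.298
```

{"name": "send_rows", "arguments": {"commands": "0 0 0 0 0;-0.2 -2 0 0 0;-0.2 -2 0 0 0;-0.2 -2 0 0 0;-0.2 -2 0 0 0"}}

```text
time: 29.4
position: [554.1, 55.5, 74.5]
tool_rot: [[0.105, 0.994, 0.005], [0.994, -0.105, -0.003], [-0.003, 0.005, -1.0]]
contact_force: [1.7, 7.0, -1.9]
gripper_width: 0.296
```

{"name": "send_rows", "arguments": {"commands": "-0.2 -2 0 0 0;-0.2 -2 0 0 0;-0.2 -2 0 0 0;-0.2 -2 0 0 0;-0.2 -2 0 0 0"}}

```text
time: 29.9
position: [553.5, 48.5, 74.5]
tool_rot: [[0.103, 0.995, 0.006], [0.995, -0.103, 0.0], [0.001, 0.006, -1.0]]
contact_force: [2.5, 7.2, -1.8]
gripper_width: 0.295
```

{"name": "send_rows", "arguments": {"commands": "0 0 0 0 0;0 0 0 0 0;-0.2 -2 0 0 0;-0.2 -2 0 0 0;-0.2 -2 0 0 0"}}

```text
time: 30.4
position: [553.0, 43.8, 74.5]
tool_rot: [[0.102, 0.995, 0.007], [0.995, -0.102, 0.001], [0.002, 0.006, -1.0]]
contact_force: [2.0, 7.3, -1.2]
gripper_width: 0.292
```

{"name": "send_rows", "arguments": {"commands": "0 0 0 0 0;0 0 0 0 0;-0.2 -2 0 0 0;-0.2 -2 0 0 0;-0.2 -2 0 0 0"}}

```text
time: 30.9
position: [552.5, 38.6, 74.5]
tool_rot: [[0.102, 0.995, 0.007], [0.995, -0.102, 0.002], [0.003, 0.007, -1.0]]
contact_force: [2.0, 4.8, -1.2]
gripper_width: 0.294
```

{"name": "send_rows", "arguments": {"commands": "0 0 0 0 0;0 0 0 0 0;-0.2 -2 0 0 0;-0.2 -2 0 0 0;-0.2 -2 0 0 0"}}

```text
time: 31.4
position: [551.8, 31.6, 74.5]
tool_rot: [[0.102, 0.995, 0.007], [0.995, -0.102, 0.001], [0.002, 0.007, -1.0]]
contact_force: [1.9, 2.0, -1.5]
gripper_width: 0.293
```

{"name": "send_rows", "arguments": {"commands": "0 0 0 0 0;0 0 0 0 0;-0.2 -2 0 0 0;-0.2 -2 0 0 0;-0.2 -2 0 0 0"}}

```text
time: 31.9
position: [551.2, 24.9, 74.5]
tool_rot: [[0.102, 0.995, 0.007], [0.995, -0.102, 0.001], [0.002, 0.007, -1.0]]
contact_force: [2.0, 0.9, -0.5]
gripper_width: 0.291
```

Averaging the four half-height edges (34.6, 69.8 going out; 74, 38.3 coming back) puts the middle at y≈54.2. I move there.

{"name": "send_rows", "arguments": {"commands": "0.2 2 0 0 0;0.2 2 0 0 0;0.2 2 0 0 0;0.2 2 0 0 0;0.2 2 0 0 0"}}

```text
time: 32.4
position: [552.0, 33.3, 74.5]
tool_rot: [[0.102, 0.995, 0.006], [0.995, -0.102, -0.002], [-0.001, 0.006, -1.0]]
contact_force: [1.1, -1.8, -0.4]
gripper_width: 0.291
```

{"name": "send_rows", "arguments": {"commands": "0.2 2 0 0 0;0.2 2 0 0 0;0.2 2 0 0 0;0.2 2 0 0 0;0.2 2 0 0 0"}}

```text
time: 32.9
position: [552.7, 40.9, 74.5]
tool_rot: [[0.102, 0.995, 0.005], [0.995, -0.102, -0.007], [-0.006, 0.005, -1.0]]
contact_force: [0.4, -7.5, -0.1]
gripper_width: 0.294
```

{"name": "send_rows", "arguments": {"commands": "0.2 2 0 0 0;0.2 2 0 0 0;0.2 2 0 0 0;0.2 2 0 0 0;0 0 0 0 0"}}

```text
time: 33.4
position: [553.2, 46.4, 74.5]
tool_rot: [[0.104, 0.995, 0.003], [0.994, -0.104, -0.01], [-0.009, 0.004, -1.0]]
contact_force: [1.3, -1.3, -0.9]
gripper_width: 0.293
```

{"name": "send_rows", "arguments": {"commands": "0.2 2 0 0 0;0.2 2 0 0 0;0.2 2 0 0 0;0.2 2 0 0 0;0.2 2 0 0 0"}}

```text
time: 33.9
position: [553.9, 53.7, 74.5]
tool_rot: [[0.106, 0.994, 0.002], [0.994, -0.106, -0.013], [-0.013, 0.003, -1.0]]
contact_force: [0.7, -7.7, -0.7]
gripper_width: 0.295
```

{"name": "send_rows", "arguments": {"commands": "0.2 2 0 0 0;0.2 2 0 0 0;0 0 0 0 0;0 0 0 0 0;0 0 0 0 0"}}

```text
time: 34.4
position: [554.3, 57.2, 74.5]
tool_rot: [[0.107, 0.994, 0.002], [0.994, -0.107, -0.013], [-0.013, 0.003, -1.0]]
contact_force: [0.7, -3.1, -1.4]
gripper_width: 0.292
```

{"name": "send_rows", "arguments": {"commands": "-0.1 -1.5 0 0 0;-0.2 -2 0 0 0;-0.2 -2 0 0 0;0 0 0 0 0;0 0 0 0 0"}}

```text
time: 34.9
position: [554.1, 56.5, 74.5]
tool_rot: [[0.107, 0.994, 0.003], [0.994, -0.107, -0.007], [-0.006, 0.004, -1.0]]
contact_force: [1.2, -2.2, -1.9]
gripper_width: 0.291
```

{"name": "send_rows", "arguments": {"commands": "-0.2 -2 0 0 0;-0.2 -2 0 0 0;-0.2 -2 0 0 0;0 0 0 0 0;0 0 0 0 0"}}

```text
time: 35.4
position: [553.9, 54.1, 74.5]
tool_rot: [[0.106, 0.994, 0.005], [0.994, -0.106, -0.002], [-0.001, 0.005, -1.0]]
contact_force: [1.1, 1.4, -1.6]
gripper_width: 0.292
```

Position 54.1, residual force small. I let go and rise.

{"name": "send_rows", "arguments": {"commands": "0 0 0 0 0.5;0 0 0 0 0.7;0 0 0 0 1;0 0 0 0 1;0 0 0 0 1"}}

```text
time: 35.9
position: [552.3, 53.7, 74.2]
tool_rot: [[0.107, 0.994, 0.001], [0.994, -0.107, -0.002], [-0.002, 0.001, -1.0]]
contact_force: [-0.1, 0.3, -0.2]
gripper_width: 1.002
```

{"name": "send_rows", "arguments": {"commands": "0 0 0 0 1;0 0 5 0 1;0 0 15 0 1;0 0 25 0 1;0 0 30 0 1"}}

```text
time: 36.4
position: [549.3, 53.7, 148.0]
tool_rot: [[0.107, 0.994, -0.009], [0.994, -0.108, -0.001], [-0.002, -0.009, -1.0]]
contact_force: [0.6, -1.1, -0.3]
gripper_width: 1.0
```

{"name": "send_rows", "arguments": {"commands": "0 0 40 0 1;0 0 40 0 1;-40 0 20 0 1;-40 0 0 0 1;-40 0 0 0 1"}}

```text
time: 36.9
position: [431.0, 53.2, 257.5]
tool_rot: [[0.108, 0.994, 0.004], [0.994, -0.108, -0.002], [-0.001, 0.004, -1.0]]
contact_force: [-0.2, -0.1, 0.8]
gripper_width: 1.001
```

{"name": "send_rows", "arguments": {"commands": "-40 20 0 0 1;-20 40 0 0 1;0 45 0 0 1;0 45 0 0 1;0 45 0 0 1"}}

```text
time: 37.4
position: [363.4, 249.5, 261.7]
tool_rot: [[0.118, 0.993, 0.011], [0.993, -0.118, -0.002], [-0.001, 0.011, -1.0]]
contact_force: [1.3, -0.9, -0.3]
gripper_width: 1.0
```

{"name": "send_rows", "arguments": {"commands": "0 45 0 0 1;0 45 0 0 1;0 45 0 0 1;0 20 0 0 1;0 0 0 0 1"}}

```text
time: 37.9
position: [360.3, 415.9, 263.7]
tool_rot: [[0.112, 0.994, 0.014], [0.994, -0.112, 0.001], [0.003, 0.013, -1.0]]
contact_force: [-0.0, -0.8, 1.0]
gripper_width: 1.003
```

```bash
python3 look.py f; python3 - <<'E'
from h import *
from workcell import *
a=np.radians(5.45)
def S(p): return ((p[0]-548.6)*np.sin(a)+p[1]*np.cos(a)).round(1)
for n in("side","top"):
    c=read_camera(n);P,u,v=pts(c,np.ones((480,640),bool))
    k=(P[:,2]>99)&(P[:,2]<112)&(abs(P[:,0]-554)<40)&(abs(P[:,1]-54)<60)
    print(n,k.sum(),P[k].mean(0).round(1),S(P[k].mean(0)))
    # carriage plate points: z 46..56 
    k=(P[:,2]>48)&(P[:,2]<57)&(abs(P[:,0]-554)<36)&(abs(P[:,1]-54)<75);q=P[k]
    s=(q[:,0]-548.6)*np.sin(a)+q[:,1]*np.cos(a);print(" plate s",np.percentile(s,[2,98]).round(1),s.mean().round(1))
E
```

```text
38.0 [360.56 413.56 263.73] s 393.84 lat -226.47 [ 0.1 -0.5 -0.4] [ 0.02 -0.01 -0.02]
side 62 [554.   51.4 103.3] 51.7
 plate s [ 8.8 96.1] 45.7
top 104 [552.4  53.3 103.6] 53.4
 plate s [10.1 97. ] 53.7
```

View pics/topf.png

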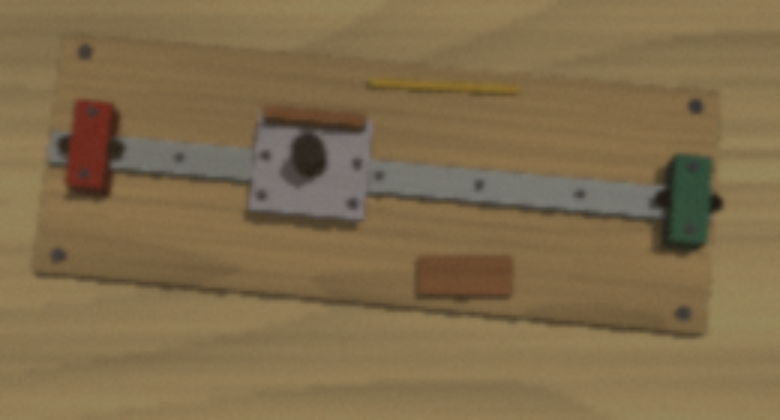

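View pics/sidef.png

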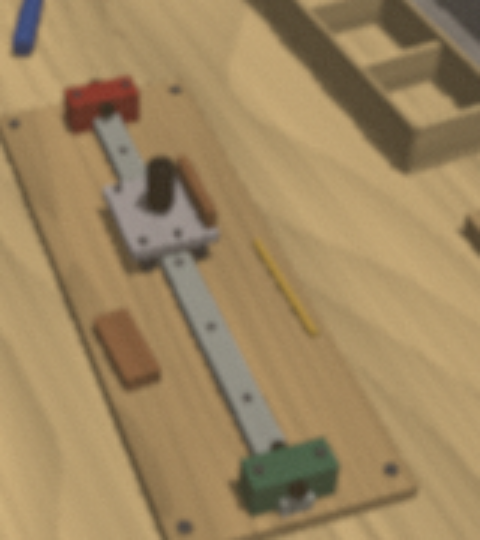

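The carriage stands free in the tight spot (knob at top crop 308,153). The offcut and pencil lie at the same pixels as before, and the gripper is clear.

```bash
python3 -c "
from workcell import *
print(job.close_job())"
```

```text
the job is handed in; nothing more can be done
None
```

The carriage was left standing, released, in the middle of the tight spot, and the job is handed in at about 38 s of the 72 s allowed.

- **Strokes:** I gripped the knob and stroked the carriage to the green stop, where the reading was about 12 N in all, friction included. I then stroked it back to the red stop, again about 12 N.
- **Tight spot:** It drags at about 7 to 8 N there, against about 2 N elsewhere. I crossed it in both directions. The two directions gave middles about 4 mm apart (world y 52.2 and 56.1). I took the mean, about 54 mm along the bed's y axis, and left the carriage there.
- **Last checks:** After release the cameras put the knob at 51.7 mm (side) and 53.4 mm (top) along the bed, against 54.4 mm from the arm, so they disagree by 1 to 3 mm. The gripper is clear, and the offcut and pencil look unmoved. I did not check the other loose items again, but the arm touched nothing but the knob.
- **Also disagreed:** The travel between the stops felt about 4 mm longer than the cameras had suggested.

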